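# Clear the toppled polish bottle out of the ball polisher and start it

### The arm

A 7-joint arm with a two-finger parallel gripper is mounted at the origin on the work surface. World frame = base frame: x ahead of the robot, y to its left, z up, the work surface at z = 0. Lengths are in m, angles in rad, forces in N, time in s.
With the tool pointing down it reaches from about 0.35 to 0.9 m from the base axis. Payload 8.1 kg.
Tool frame: the origin (TCP) lies between the finger pads; the fingertips stand 11 mm ahead of it and the grasp point (between the pads) lies 8 mm behind it; z points along the fingers, y is the line along which they close (so a half turn about z gives the same grasp; the last joint's range is limited). The gripper opens to 92 mm and grips with 3 to 60 N. Pads are 19 mm wide; open, the fingers measure 130 mm over their backs; the gripper's body (75 mm by 190 mm) begins 47 mm behind the grasp point.
Start: joints at [1.042, 0.434, 0.025, 1.573, -0.012, 1.134, -0.075], TCP at [0.258, -0.569, 0.215] pointing down, gripper open.
Joint ranges: [-2.62, 2.62], [-0.44, 2.09], [-1.27, 1.32], [0.08, 2.57], [-1.32, 4.46], [0.12, 2], [-2.74, 2.74]. Speed limits (rad/s): [2.22, 2.22, 3.01, 3.01, 3.14, 3.14, 3.14].

### API

Orientations are given as a rotation vector (axis times angle).
In Python, from cell import observe, get_image, camera_params, sign_off gives the robot as it stands.
- The arm moves only by the shell command python3 -m pendant 'ROWS' [FORCE]. ROWS is JSON, one flat list of numbers, 7 for each row, row after row: the shift along the tool's x, y, z in m, then the turn, a rotation vector about the tool's x, y, z in rad, then the finger opening in m, from 0 to 0.0918. In form: [dx, dy, dz, rx, ry, rz, jaw, dx, dy, dz, rx, ry, rz, jaw, ...]. A call has 1 to 10 rows; each row shifts and turns the commanded pose from where the row before left it, along the tool's axes as they then stand; what a row does not reach is not made up. A row lasts 1/8 s, in which the tool goes at most 62.5 mm and 10.7 degrees, less where a joint would pass 70% of its speed; a pose out of reach is approached as far as the arm can. A call is refused whole if a number of a shift passes 0.0625 or a number of a turn 0.188, either way. A call with a gripper value outside its range is refused whole. The fingers move at their own pace and stop on an object; FORCE is the grip in N (left out, the last holds). Time passes only in rows, so rows that do not move let the fingers close. It gives the time, the measured TCP pose, the force, the opening and the grip force at its end, in the units of the state.
- observe(): the state, without advancing time (a new reading comes with each control period).
- get_image(name): name is "scene" or "side" or "wrist"; returns the picture (400x640x3 uint8, red, green, blue); there is no depth.
- camera_params(name): a dict with "intrinsics" (3x3 intrinsics, pixels), "eye" and "rotation" of the camera in the world; the wrist camera has in their place "T_tool_cam" (4x4, takes a point from camera to tool coordinates, whose origin is the TCP and whose axes are the flange's). Camera axes: x right, y down, z forward; pixel columns grow to the right and rows downward; lengths in m; the calibration is good to about 2 mm. A picture is of the moment at which its call begins: read the wrist's pose just before it. camera_params takes no time and is no camera call.
- sign_off(): hands the job in; it is judged then, once.
The state is a dict: "clock": time; "joints": joint angles; "dq": joint speeds; "joint_efforts": joint torques, N m; "position": TCP position; "ee_rot": TCP orientation; "force": force on the tool from outside, world axes, zero at the start; "ft_torque": the same for the moment, N m; "width": opening from 0.0 (shut) to 1.0 (fully open); "gripper_force": force on a finger pad.
Only numpy, scipy, OpenCV 4.12 (cv2) and the standard library are available. Lean on these libraries where they do the work, as an engineer would, in place of code of your own. Each camera call takes 0.05 s, during which the arm holds its last target. There are 200 camera calls.

### The job

A square bottle of ball polish has toppled over onto the free-spinning carrier of the pool-ball polisher: lift it out and set it down gently, standing upright, inside the low steel supplies tray. Only then slide the safety cover fully off the start button and press the button fully down. Leave the four balls in their seats, and do not knock over or shove the tin in the tray.

Things in the scene. Friction and masses are not known exactly. Their poses are not given: they have to be found in the camera images.
- bottle: Toppled white plastic bottle, 0.15 to 0.31 kg: square body 52 x 52 mm, 118 mm tall, short shoulder, grey cap 30 mm wide from 126 to 152 mm. Origin: centre of its base; z runs base to cap, x and y square to the sides. Start: base edge on the turntable near the rim, lower side leaning on the hub knob, z rising about 35 degrees, pointing over the hub; its y sides upright. Swings with the turntable if touched.
- turntable: Black ball carrier disc, 302 mm wide, turning freely about a vertical axis. Origin: on the axis at the disc's top face, 100 mm above the bench; z up. Six rubber seat rings (35 mm wide, 7 mm high) 94 mm from the axis, every 60 degrees from its x: the bottle lies over the one on +x, 180 is empty, balls in the rest. Fixed tub wall around it: radius 157 to 169 mm, 50 mm tall above the disc.
- hub_top (a point): Centre of the top of the hub knob in the middle of the turntable: 72 mm diameter at the top, 61 mm above the disc. The bottle leans on its edge.
- ball1_center (a point): Centre of a loose pool ball, 57 mm diameter, 165 g, resting in its seat ring on the turntable (60 degrees from the disc's x axis), centre 32 mm above the disc. It must stay in that seat (within 12 mm along each of the disc's axes).
- ball2_center (a point): Centre of a loose pool ball, 57 mm diameter, 165 g, resting in its seat ring on the turntable (120 degrees from the disc's x axis), centre 32 mm above the disc. It must stay in that seat (within 12 mm along each of the disc's axes).
- ball3_center (a point): Centre of a loose pool ball, 57 mm diameter, 165 g, resting in its seat ring on the turntable (240 degrees from the disc's x axis), centre 32 mm above the disc. It must stay in that seat (within 12 mm along each of the disc's axes).
- ball4_center (a point): Centre of a loose pool ball, 57 mm diameter, 165 g, resting in its seat ring on the turntable (300 degrees from the disc's x axis), centre 32 mm above the disc. It must stay in that seat (within 12 mm along each of the disc's axes).
- tray: Low open steel supplies tray fixed on the bench, 220 mm (its x) by 160 mm (its y), wall 4 mm, 18 mm high, inner floor 4 mm above its origin. Origin: centre of its underside. It stands on either side of the polisher; the wooden box on the other side holds chalk. The tin stands in its +x half; the -x half is free for the bottle.
- tin: Round tin of wax, 66 mm diameter, 60 mm tall, loose, standing in the +x half of the tray. Origin: centre of its base. Stays standing, and may be shifted 30 mm at most.
- polisher: Bench ball polisher, grey box 355 mm (x) by 452 mm (y), 86 mm high, fixed on the bench; origin on the bench under the turntable's axis, z up. Beside the tub on its -y side a steel console plate (top 90 mm above the bench) carries the start button and its sliding cover, 228 mm from the origin along -y.
- lock_cover (a joint): Slide of the black safety cover over the start button, m: 0 covers the button, 0.046 is fully aside (end stop), moving along the polisher's +x. It stays where it is left; it takes about 2 N to push, and runs between two rails 11 mm high and 48 mm apart.
- lock_tab (a point): Middle of the top of the upright thumb tab on the cover: a rib 9 mm thick (along polisher x), 36 mm wide (y), standing 16 mm above the cover's flat plate (46 x 47 mm, 3 mm thick). It moves with the cover.
- start_button (a joint): Travel of the start button, m: 0 up, 0.004 fully down. A spring returns it; it takes about 1 N to start and 4.5 N to hold fully down.
- button_top (a point): Centre of the top of the round start button, 31 mm diameter, 6 mm proud of the console plate; it presses straight down. While the cover is over it the cover's plate lies 2 mm above it.
Mind the look-alikes: they are no part of the job. Leave any red look-alike of the bottle alone.

How it is judged:
By the outcome, as a careful person would: the job done as asked, in the order asked, and still so for the second after the job is handed in, with the robot touching nothing.
It also fails if it takes over 53 s, if anything falls off the work surface, if the arm or the gripper's body presses on something with over 40 N, if the wrist force passes 120 N, or if a joint passes its speed limit or range.

## Working session

There is one attempt and no reset: what is moved stays moved. The work goes in short steps, Python scripts to look and compute and a shell command to move; the robot and the scene stay as the last step left them, time stands still between calls to the robot, and variables do not carry over. Pictures are saved under pics/ and viewed, at most 10 in all, crops included, and the job is handed in when it is done.

```bash
mkdir -p pics
python3 - <<'E'
from cell import *
import cv2
for n in("scene","side"):
    im=get_image(n); cv2.imwrite(f"pics/{n}0.png",im[:,:,::-1])
    print(camera_params(n))
print(camera_params("wrist"))
s=observe();print(s)
E
```

```text
{'intrinsics': array([[368.56191677,   0.        , 320.54288245],
       [  0.        , 368.56191677, 195.34503576],
       [  0.        ,   0.        ,   1.        ]]), 'eye': array([ 1.22713266, -0.03759919,  1.07014256]), 'rotation': array([-1.88450405, -1.84102218,  0.56615314])}
{'intrinsics': array([[363.26672709,   0.        , 320.49743196],
       [  0.        , 363.26672709, 196.44036326],
       [  0.        ,   0.        ,   1.        ]]), 'eye': array([0.17860705, 0.87058876, 0.76102802]), 'rotation': array([-0.48858215,  2.56785166, -1.37551564])}
{'intrinsics': array([[350.13219578,   0.        , 321.11998448],
       [  0.        , 350.13219578, 194.63477286],
       [  0.        ,   0.        ,   1.        ]]), 'T_tool_cam': array([[ 1.78274742e-04, -9.62468662e-01, -2.71392784e-01,
         7.29577148e-02],
       [ 9.99999213e-01, -1.65510835e-04,  1.24385619e-03,
        -1.36155413e-03],
       [-1.24209105e-03, -2.71392792e-01,  9.62467875e-01,
        -1.70080956e-01],
       [ 0.00000000e+00,  0.00000000e+00,  0.00000000e+00,
         1.00000000e+00]])}
{'clock': 0.1, 'joints': array([ 1.04239682,  0.43513905,  0.02498156,  1.57399961, -0.01160788,
        1.13399393, -0.07511956]), 'dq': array([-2.07788887e-03, -1.12032339e-03,  1.07381245e-03, -2.03935840e-03,
        8.27249789e-05,  7.24372437e-04,  2.02376517e-03]), 'joint_efforts': array([ 2.92644741e-03, -6.69122243e+01,  9.87679884e-01, -3.15149796e+01,
       -6.05803519e-02,  3.73642927e-02,  3.72146337e-05]), 'position': array([ 0.25791038, -0.56878809,  0.21433492]), 'ee_rot': array([-3.06939383e+00, -6.63368919e-01,  6.49975545e-04]), 'force': array([-0.08581913, -0.01477204,  0.15877711]), 'ft_torque': array([-0.05288464,  0.06518131,  0.04061274]), 'gripper_force': 0.0, 'width': 1.003682007456904}
```

View pics/scene0.png

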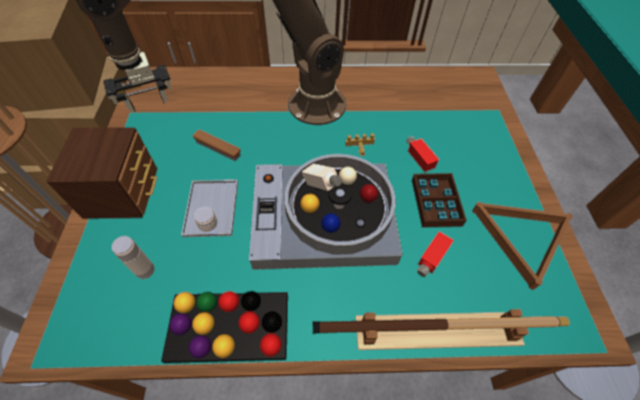

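View pics/side0.png

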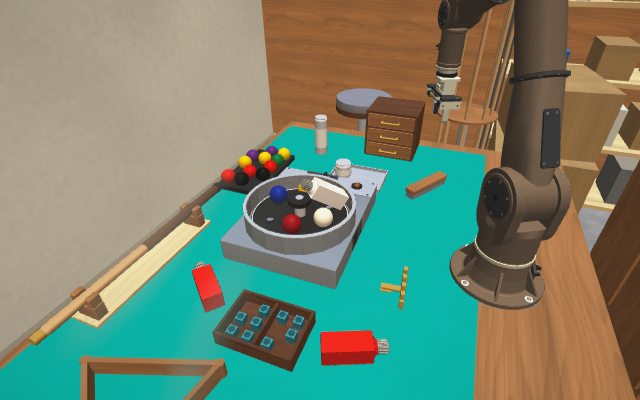

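Scene: polisher hub near (340,194), bottle about (322,178), tray on the left (210,208) with the tin at (205,217), console around (267,205). I'll enlarge the important part.

```bash
cat > h.py <<'E'
import numpy as np, cv2
from cell import *
from scipy.spatial.transform import Rotation as R
def cam(n,s=None):
    p=camera_params(n);K=p['intrinsics']
    if n=='wrist':
        T=p['T_tool_cam'];Rt=R.from_rotvec(s['ee_rot']).as_matrix()
        return K,s['position']+Rt@T[:3,3],Rt@T[:3,:3]
    return K,np.array(p['eye']),R.from_rotvec(p['rotation']).as_matrix()
def ray(n,uv,z,s=None):
    K,e,M=cam(n,s);d=M@np.linalg.inv(K)@[uv[0],uv[1],1];return e+d*(z-e[2])/d[2]
def proj(n,X,s=None):
    K,e,M=cam(n,s);q=K@M.T@(np.asarray(X)-e);return q[:2]/q[2]
E
python3 - <<'E'
from h import *
a=cv2.imread('pics/scene0.png')[145:275,170:410]
cv2.imwrite('pics/c1.png',cv2.resize(a,None,fx=3.3,fy=3.3,interpolation=3))
E
```

```text
(no output)
```

View pics/c1.png

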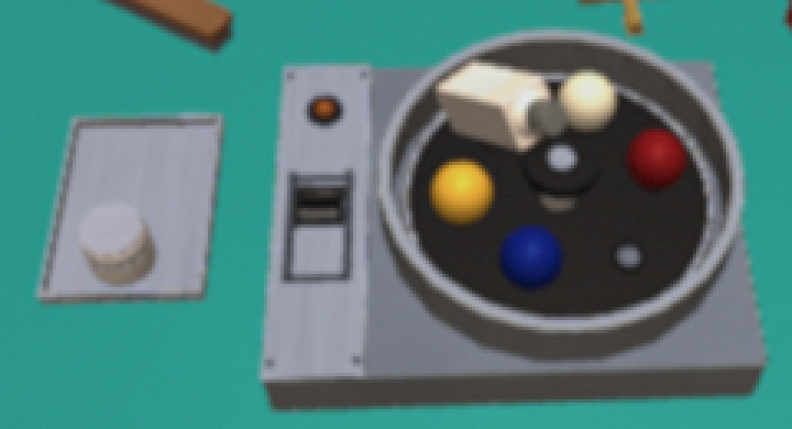

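Run:
```python
from h import *
f=lambda p:(170+p[0]/3.3-.35,145+p[1]/3.3-.35)
for n,p,z in [("hub",(562,158),.161),("empty",(628,256),.107),("yel",(462,190),.132),("blue",(531,257),.132),("red",(657,158),.132),("white",(587,100),.132),
 ("tA",(72,118),.018),("tB",(221,116),.018),("tC",(205,297),.018),("tD",(40,297),.018),("tin",(113,232),.064),
 ("tab",(322,197),.115),("cA",(283,67),.09),("cB",(264,380),.09),("cC",(372,67),.09),("box",(765,362),.086),("orange",(323,108),.1)]:
    print(n,ray("scene",f(p),z).round(3))
```

```text
hub [0.579 0.054 0.161]
empty [0.652 0.114 0.107]
yel [ 0.593 -0.038  0.132]
blue [0.667 0.023 0.132]
red [0.56  0.147 0.132]
white [0.489 0.086 0.132]
tA [ 0.415 -0.459  0.018]
tB [ 0.415 -0.299  0.018]
tC [ 0.638 -0.291  0.018]
tD [ 0.635 -0.452  0.018]
tin [ 0.59  -0.377  0.064]
tab [ 0.587 -0.17   0.115]
cA [ 0.407 -0.223  0.09 ]
cB [ 0.762 -0.214  0.09 ]
cC [ 0.408 -0.13   0.09 ]
box [0.752 0.23  0.086]
orange [ 0.469 -0.177  0.1  ]
```

```bash
cat >> h.py <<'E'
def tool(az,tilt):  # tool x azimuth (deg), z tilted from down towards x
    a=np.radians(az);X=np.array([np.cos(a),np.sin(a),0]);Z=np.array([0,0,-1.]);t=np.radians(tilt)
    z=np.cos(t)*Z+np.sin(t)*X;x=np.cos(t)*X-np.sin(t)*Z;return np.column_stack([x,np.cross(z,x),z])
def plan(P,M,n,start=None,q=True):
    s=observe();p0,M0=start or (s['position'],R.from_rotvec(s['ee_rot']).as_matrix())
    w=R.from_matrix(M0.T@M).as_rotvec()/n;p=(P-p0)/n
    print('rows',n,'turn',w.round(4),'deg',np.degrees(np.linalg.norm(w)).round(1))
    for i in range(n): print((( M0@R.from_rotvec(w*i).as_matrix()).T@p).round(4).tolist())
HUB=np.array([.579,.054,.161]);DA=-139.7
def bott(s,off=0):
    d=np.radians(DA);u=np.array([np.cos(d),np.sin(d)]);c,sn=np.cos(np.radians(35)),np.sin(np.radians(35))
    r=.138-s*c;return np.r_[HUB[:2]+u*r,.1+.021+s*sn]
E
python3 - <<'E'
from h import *
M=tool(DA+180,15);G=bott(.06);P=G+M[:,2]*(.008-.15)
print(G,P);plan(P,M,10)
E
```

```text
[ 0.51123625 -0.00346784  0.15541459] [ 0.48320643 -0.02723885  0.29257605]
rows 10 turn [ 0.0035  0.026  -0.0276] deg 2.2
[0.0429, -0.04, -0.0078]
[0.0442, -0.0389, -0.0065]
[0.0454, -0.0376, -0.0052]
[0.0465, -0.0364, -0.0039]
[0.0476, -0.0351, -0.0025]
[0.0486, -0.0338, -0.0012]
[0.0495, -0.0324, 0.0002]
[0.0504, -0.031, 0.0016]
[0.0511, -0.0296, 0.0031]
[0.0518, -0.0282, 0.0045]
```

```bash
python3 -m pendant '[0.0429,-0.04,-0.015,0.0035,0.026,-0.0276,0.0918, 0.0442,-0.0389,-0.0115,0.0035,0.026,-0.0276,0.0918, 0.0454,-0.0376,-0.0092,0.0035,0.026,-0.0276,0.0918, 0.0465,-0.0364,-0.0039,0.0035,0.026,-0.0276,0.0918, 0.0476,-0.0351,-0.0025,0.0035,0.026,-0.0276,0.0918, 0.0486,-0.0338,-0.0012,0.0035,0.026,-0.0276,0.0918, 0.0495,-0.0324,0.0002,0.0035,0.026,-0.0276,0.0918, 0.0504,-0.031,0.0016,0.0035,0.026,-0.0276,0.0918, 0.0511,-0.0296,0.0031,0.0035,0.026,-0.0276,0.0918, 0.0518,-0.0282,0.0045,0.0035,0.026,-0.0276,0.0918]'
python3 -m pendant '[0,0,0,0,0,0,0.0918,0,0,0,0,0,0,0.0918]'
python3 - <<'E'
from h import *
s=observe();print(s['clock'],s['joints'].round(3),s['position'].round(4),np.degrees(R.from_matrix(tool(DA+180,15).T@R.from_rotvec(s['ee_rot']).as_matrix()).as_rotvec()).round(2),s['width'])
im=get_image('wrist');np.savez('w1.npz',position=s['position'],ee_rot=s['ee_rot'])
cv2.imwrite('pics/w1.png',im[:,:,::-1])
for X in (HUB,bott(0),bott(.152)):print(proj('wrist',X,s).round(1))
E
```

```text
clock: 1.35
position: [0.4835, -0.026, 0.3092]
ee_rot: [-2.844, -1.045, -0.376]
force: [0.1, -1.0, -0.1]
width: 1.001
gripper_force: 0.0
clock: 1.6
position: [0.4828, -0.0282, 0.3086]
ee_rot: [-2.845, -1.044, -0.373]
force: [-0.7, -1.2, -0.4]
width: 0.999
gripper_force: 0.0
1.6 [ 0.492  0.055 -0.414  1.881 -0.187  1.032 -0.705] [ 0.4828 -0.0282  0.3086] [-0.06 -0.07 -0.  ] 0.9987850221616694
[321.4  83.8]
[321.3 225.9]
[321.6  83. ]
```

View pics/w1.png

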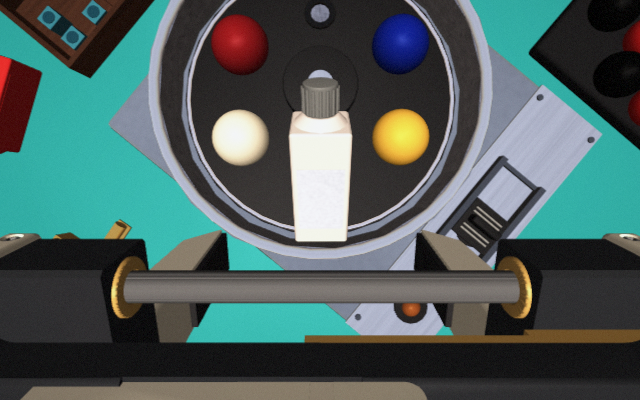

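Wrist view: the bottle is centred on column 320 (cap at (320,80), upper base edge at row 241), and the fingers straddle it evenly, so the estimate holds.

Run:
```python
from h import *
s=observe();M=tool(DA+180,15);G=bott(.06);P=G+M[:,2]*.008
Ru=R.from_rotvec(s['ee_rot']).as_matrix();print(Ru.T@(P-s['position']))
u=bott(0)-HUB;u[2]=0;u/=np.linalg.norm(u)
print(proj('wrist',bott(0)+.026*np.r_[u[:2]*.574,.819],s))
```

```text
[-0.00254448 -0.00115326  0.16577352]
[320.98704912 242.56666791]
```

```bash
python3 -m pendant '[-0.0025,-0.0005,0.03,0,0,0,0.078, 0,0,0.036,0,0,0,0.078, 0,0,0.036,0,0,0,0.078,0,0,0.034,0,0,0,0.078,0,0,0.02,0,0,0,0.078,0,0,0.01,0,0,0,0.078,0,0,0,0,0,0,0.078]' 25
python3 -m pendant '[0,0,0,0,0,0,0.03,0,0,0,0,0,0,0.03,0,0,0,0,0,0,0.03,0,0,0,0,0,0,0.03,0,0,0,0,0,0,0.03,0,0,0,0,0,0,0.03]' 25
```

```text
clock: 2.52
position: [0.5137, -0.0021, 0.1476]
ee_rot: [-2.845, -1.042, -0.373]
force: [0.4, 0.7, 0.5]
width: 0.849
gripper_force: 0.0
clock: 3.28
position: [0.5142, -0.0015, 0.1484]
ee_rot: [-2.845, -1.044, -0.376]
force: [-2.8, -0.7, 5.5]
width: 0.562
gripper_force: 25.0
```

```bash
python3 -m pendant '[0.004,0,-0.0145,0,0,0,0.03, 0.008,0,-0.029,0,0,0,0.03, 0.01,0,-0.0386,0,0,0,0.03, 0.01,0,-0.0386,0,0,0,0.03, 0.01,0,-0.0386,0,0,0,0.03,0.005,0,-0.02,0,0,0,0.03,0,0,0,0,0,0,0.03]'
python3 - <<'E'
from h import *
s=observe();print(s['joints'].round(3),s['force'],s['ft_torque'],s['width'])
M=tool(DA+180,70);P=np.array([.468,-.375,.004+.062])+M[:,2]*.008+[0,0,.12]
print(P);plan(P,M,10)
im=get_image('wrist');cv2.imwrite('pics/w2.png',im[:,:,::-1])
E
```

```text
clock: 4.15
position: [0.5135, -0.0018, 0.3342]
ee_rot: [-2.845, -1.044, -0.377]
force: [-0.1, 0.0, -3.4]
width: 0.562
gripper_force: 25.0
[ 0.433  0.085 -0.435  1.787 -0.149  1.078 -0.807] [-0.1001795   0.01887116 -3.40298534] [-0.30408927  0.34310225  0.00055678] 0.5622964145695749
[ 0.47373339 -0.37013773  0.18326384]
rows 10 turn [0.0002 0.0959 0.0002] deg 5.5
[-0.0299, 0.0255, 0.0077]
[-0.0305, 0.0255, 0.0048]
[-0.0308, 0.0255, 0.0018]
[-0.0308, 0.0255, -0.0011]
[-0.0306, 0.0255, -0.0041]
[-0.03, 0.0255, -0.007]
[-0.0292, 0.0255, -0.0098]
[-0.0281, 0.0255, -0.0126]
[-0.0268, 0.0255, -0.0152]
[-0.0252, 0.0255, -0.0177]
```

View pics/w2.png

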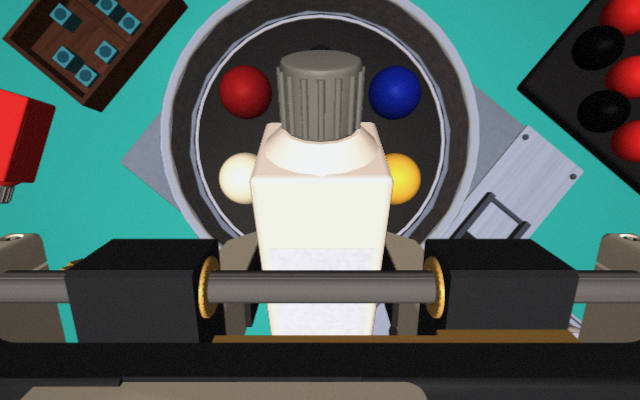

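Bottle is held, centred, cap top at about (321,64), balls still seated. Checking the predicted cap position for slip in the grip.

Run:
```python
from h import *
s=observe();M=R.from_rotvec(s['ee_rot']).as_matrix()
for t in (-10,0,10):
    a=np.radians(20+t);x=np.array([np.cos(a),0,-np.sin(a)])
    for L,o in((.092,0),(.058,.026)):
        print(t,L,proj('wrist',s['position']+M@(np.array([0,0,-.008])+L*x+o*np.array([-x[2]*-1,0,-np.cos(a)])),s).round(1))
```

```text
-10 0.092 [324.2  49.8]
-10 0.058 [324.4 155.3]
0 0.092 [324.6  57. ]
0 0.058 [324.6 179.5]
10 0.092 [325.   75.1]
10 0.058 [324.7 209.2]
```

```bash
python3 -m pendant '[-0.0299,0.0255,0.0077,0,0.096,0,0.03, -0.0305,0.0255,0.0048,0,0.096,0,0.03, -0.0308,0.0255,0.0018,0,0.096,0,0.03, -0.0308,0.0255,-0.0011,0,0.096,0,0.03, -0.0306,0.0255,-0.0041,0,0.096,0,0.03]'
python3 - <<'E'
from h import *
s=observe();print(s['joints'].round(3),s['dq'].round(2))
M=tool(DA+180,70);P=np.array([.468,-.375,.004+.062])+M[:,2]*.008+[0,0,.12]
plan(P,M,6)
E
```

```text
clock: 4.82
position: [0.4919, -0.187, 0.2559]
ee_rot: [-2.55, -0.934, -0.994]
force: [0.5, -0.2, -3.1]
width: 0.565
gripper_force: 25.0
[ 0.955  0.252 -0.233  2.021 -0.866  0.966  0.41 ] [ 0.8   0.66  0.19  0.03 -0.89  0.34  1.71]
rows 6 turn [ 0.0003  0.0797 -0.0001] deg 4.6
[-0.0244, 0.0213, -0.006]
[-0.0239, 0.0213, -0.0079]
[-0.0232, 0.0213, -0.0098]
[-0.0223, 0.0213, -0.0116]
[-0.0213, 0.0213, -0.0134]
[-0.0202, 0.0213, -0.015]
```

Run:
```python
from h import *
M=tool(15,70);P=np.array([.468,-.375,.004+.062])+M[:,2]*.008+[0,0,.12]
plan(P,M,8)
```

```text
rows 8 turn [-0.0462  0.0588  0.0309] deg 4.6
[-0.0184, 0.0164, -0.0045]
[-0.0176, 0.0172, -0.0048]
[-0.0168, 0.0179, -0.005]
[-0.0159, 0.0187, -0.0051]
[-0.015, 0.0194, -0.0052]
[-0.0141, 0.0201, -0.0051]
[-0.0132, 0.0207, -0.005]
[-0.0122, 0.0214, -0.0048]
```

```bash
python3 -m pendant '[-0.0184,0.0164,-0.0045,-0.0462,0.0588,0.0309,0.03, -0.0176,0.0172,-0.0048,-0.0462,0.0588,0.0309,0.03, -0.0168,0.0179,-0.005,-0.0462,0.0588,0.0309,0.03, -0.0159,0.0187,-0.0051,-0.0462,0.0588,0.0309,0.03, -0.015,0.0194,-0.0052,-0.0462,0.0588,0.0309,0.03, -0.0141,0.0201,-0.0051,-0.0462,0.0588,0.0309,0.03, -0.0132,0.0207,-0.005,-0.0462,0.0588,0.0309,0.03, -0.0122,0.0214,-0.0048,-0.0462,0.0588,0.0309,0.03,0,0,0,0,0,0,0.03,0,0,0,0,0,0,0.03]'
python3 - <<'E'
from h import *
s=observe();print(s['joints'].round(3),s['dq'].round(2))
M=tool(15,70);P=np.array([.468,-.375,.004+.062])+M[:,2]*.008+[0,0,.12]
print(P,tool(15,70).T@R.from_rotvec(s['ee_rot']).as_matrix());plan(P,M,3)
im=get_image('side');cv2.imwrite('pics/s2.png',cv2.resize(im[80:260,260:500,::-1],None,fx=3,fy=3,interpolation=3))
E
```

```text
clock: 6.08
position: [0.4765, -0.3708, 0.1851]
ee_rot: [-2.437, -0.324, -1.703]
force: [0.0, -0.1, -1.1]
width: 0.568
gripper_force: 25.0
[ 1.759  0.798 -0.795  2.103 -1.305  0.699  1.047] [-0.04 -0.04 -0.   -0.   -0.    0.   -0.  ]
[ 0.47526139 -0.37305432  0.18326384] [[ 0.99999753  0.00102892 -0.00196908]
 [-0.00103419  0.99999588 -0.0026761 ]
 [ 0.00196632  0.00267813  0.99999448]]
rows 3 turn [-0.0009  0.0007  0.0003] deg 0.1
[-0.0008, 0.0006, -0.0003]
[-0.0008, 0.0006, -0.0003]
[-0.0008, 0.0006, -0.0003]
```

View pics/s2.png

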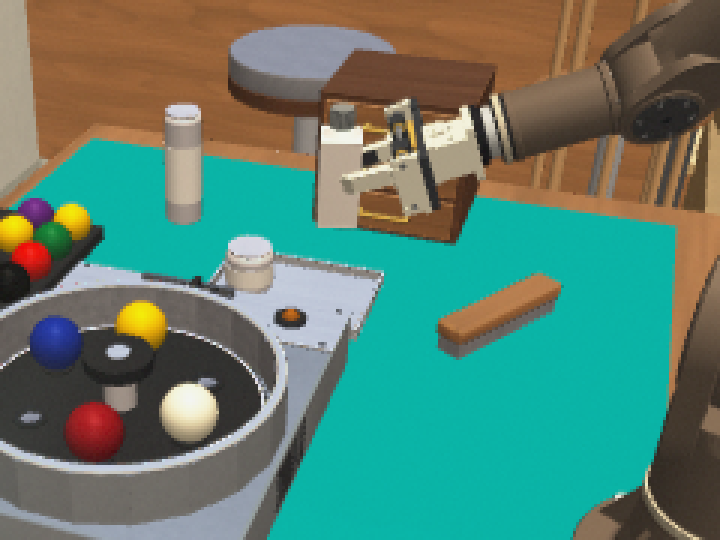

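Bottle hangs nearly upright over the tray (left edge (321,128)→(315,224) in the crop). Checking lean and margin.

Run:
```python
from h import *
s=observe();M=R.from_rotvec(s['ee_rot']).as_matrix();G=s['position']-.008*M[:,2];print('G',G)
Z=np.array([0,0,1.]);c=lambda X:(3*(proj('side',X)-[260,80])).round(0)
hx=M[:,1]-0;hz=np.cross(Z,hx)
for t in(-4,0,4,8):
    ax=R.from_rotvec(np.radians(t)*hx).apply(Z);n=np.cross(hx,ax)
    print(t,[c(G+ax*(h-.06)+.026*(i*hx+j*n)).tolist() for i,j in((1,1),(-1,1),(1,-1),(-1,-1)) for h in(0,.118)],c(G+ax*.092))
print(np.array(tool(15,70)[:,1]))
```

```text
G [ 0.46976131 -0.37241118  0.18839689]
-4 [[359.0, 206.0], [360.0, 120.0], [360.0, 225.0], [361.0, 137.0], [319.0, 207.0], [318.0, 122.0], [318.0, 225.0], [317.0, 138.0]] [339. 102.]
0 [[356.0, 208.0], [363.0, 122.0], [357.0, 226.0], [364.0, 138.0], [316.0, 206.0], [321.0, 120.0], [315.0, 224.0], [321.0, 137.0]] [344. 102.]
4 [[352.0, 209.0], [366.0, 123.0], [353.0, 227.0], [368.0, 140.0], [313.0, 204.0], [325.0, 119.0], [312.0, 223.0], [324.0, 135.0]] [350. 103.]
8 [[349.0, 209.0], [369.0, 125.0], [350.0, 228.0], [371.0, 142.0], [310.0, 203.0], [328.0, 118.0], [309.0, 221.0], [328.0, 134.0]] [355. 103.]
[ 0.25881905 -0.96592583  0.        ]
```

```bash
python3 -m pendant '[-0.0235,0,0.0086,0,0,0,0.03,-0.0235,0,0.0086,0,0,0,0.03,-0.0235,0,0.0086,0,0,0,0.03,-0.0235,0,0.0086,0,0,0,0.03,-0.0094,0,0.0034,0,0,0,0.03,-0.0028,0,0.001,0,0,0,0.03,0,0,0,0,0,0,0.03]'
python3 - <<'E'
from h import *
s=observe();M=R.from_rotvec(s['ee_rot']).as_matrix();print(s['joints'].round(3),s['position']-.008*M[:,2],np.degrees(R.from_matrix(tool(15,70).T@M).as_rotvec()).round(2),s['force'])
E
```

```text
clock: 7.0
position: [0.4769, -0.3723, 0.0731]
ee_rot: [-2.438, -0.326, -1.705]
force: [-0.3, 0.0, -1.7]
width: 0.565
gripper_force: 25.0
[ 1.79   1.082 -0.84   2.092 -1.304  0.523  1.267] [ 0.46969112 -0.37422229  0.07589865] [ 0.05 -0.1  -0.19] [-0.30364874  0.04409075 -1.72797064]
```

```bash
python3 -m pendant '[-0.0028,0,0.001,0,0,0,0.03,-0.0028,0,0.001,0,0,0,0.03,-0.0019,0,0.0007,0,0,0,0.03,-0.0009,0,0.0003,0,0,0,0.03,0,0,0,0,0,0,0.03]'
python3 -m pendant '[-0.0009,0,0.0003,0,0,0,0.03,-0.0009,0,0.0003,0,0,0,0.03,0,0,0,0,0,0,0.03]'
```

```text
clock: 7.62
position: [0.4764, -0.3725, 0.0633]
ee_rot: [-2.438, -0.323, -1.705]
force: [-0.3, 0.6, -1.9]
width: 0.567
gripper_force: 25.0
clock: 8.0
position: [0.4768, -0.3724, 0.0626]
ee_rot: [-2.436, -0.324, -1.708]
force: [-2.5, -1.4, 5.7]
width: 0.564
gripper_force: 25.0
```

```bash
python3 -m pendant '[0,0,0,0,0,0,0.056,0,0,0,0,0,0,0.062,0,0,0,0,0,0,0.07,0,0,0,0,0,0,0.078,0,0,0,0,0,0,0.078]'
python3 -m pendant '[0,0,-0.015,0,0,0,0.078,0,0,-0.025,0,0,0,0.078,0,0,-0.03,0,0,0,0.078,0,0,-0.03,0,0,0,0.078]'
python3 - <<'E'
from h import *
s=observe();print(s['joints'].round(3),s['position'])
im=get_image('wrist');np.savez('w3.npz',position=s['position'],ee_rot=s['ee_rot'])
im2=get_image('side')
cv2.imwrite('pics/s3.png',np.vstack([cv2.resize(im[:,:,::-1],(480,300)),cv2.resize(im2[120:260,260:484,::-1],(480,300),interpolation=3)]))
M=tool(24,0)
a=np.radians(1.5);b=HUB[:2]+.228*np.array([np.sin(a),-np.cos(a)]);print('button',b)
E
```

```text
clock: 8.62
position: [0.4764, -0.3725, 0.0614]
ee_rot: [-2.438, -0.323, -1.705]
force: [0.2, -0.4, -1.0]
width: 0.84
gripper_force: 0.0
clock: 9.12
position: [0.3839, -0.3971, 0.0963]
ee_rot: [-2.439, -0.323, -1.704]
force: [0.5, -0.3, 0.5]
width: 0.853
gripper_force: 0.0
[ 1.905  0.97  -0.718  2.085 -1.101  0.729  1.118] [ 0.38386132 -0.3971215   0.09627129]
button [ 0.58496834 -0.17392187]
```

View pics/s3.png

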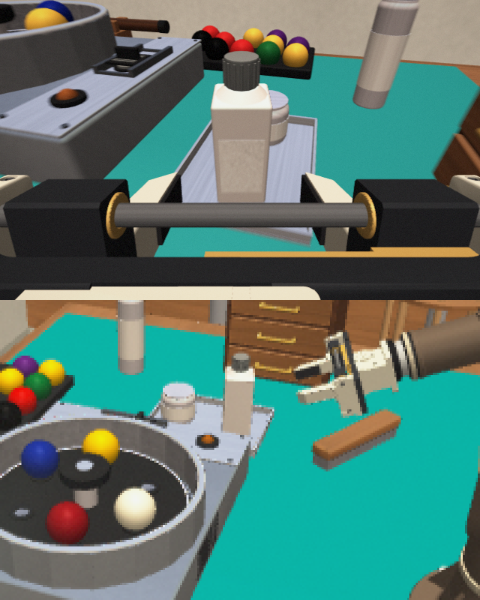

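Bottle stands upright in the tray beside the unmoved tin, balls in their seats. Now up, and over to the console.

```bash
python3 -m pendant '[0.02,0,-0.02,0,0,0,0.03,0.035,0,-0.02,0,0,0,0,0.035,0,-0.0127,0,0,0,0,0.035,0,-0.0127,0,0,0,0,0.02,0,-0.007,0,0,0,0]' 20
python3 - <<'E'
from h import *
s=observe();print(s['joints'].round(3))
plan(np.array([.54,-.173,.22]),tool(1.5,0),9)
E
```

```text
clock: 9.85
position: [0.3681, -0.4008, 0.2585]
ee_rot: [-2.439, -0.326, -1.704]
force: [-0.8, 0.1, -0.3]
width: 0.355
gripper_force: 0.0
[ 1.966  0.638 -0.75   2.047 -1.059  0.968  0.813]
rows 9 turn [-0.0158 -0.1349  0.0232] deg 7.9
[0.0046, -0.0195, 0.025]
[0.0075, -0.02, 0.0238]
[0.0101, -0.0206, 0.0223]
[0.0125, -0.0212, 0.0205]
[0.0146, -0.0218, 0.0183]
[0.0164, -0.0224, 0.0158]
[0.0179, -0.0231, 0.0132]
[0.0189, -0.0237, 0.0103]
[0.0195, -0.0243, 0.0073]
```

```bash
python3 -m pendant '[0.0046,-0.0195,0.025,-0.0158,-0.1349,0.0232,0, 0.0075,-0.02,0.0238,-0.0158,-0.1349,0.0232,0, 0.0101,-0.0206,0.0223,-0.0158,-0.1349,0.0232,0, 0.0125,-0.0212,0.0205,-0.0158,-0.1349,0.0232,0, 0.0146,-0.0218,0.0183,-0.0158,-0.1349,0.0232,0, 0.0164,-0.0224,0.0158,-0.0158,-0.1349,0.0232,0, 0.0179,-0.0231,0.0132,-0.0158,-0.1349,0.0232,0, 0.0189,-0.0237,0.0103,-0.0158,-0.1349,0.0232,0, 0.0195,-0.0243,0.0073,-0.0158,-0.1349,0.0232,0,0,0,0,0,0,0,0]'
python3 - <<'E'
from h import *
s=observe();print(s['joints'].round(3),s['dq'].round(2),np.degrees(R.from_matrix(tool(1.5,0).T@R.from_rotvec(s['ee_rot']).as_matrix()).as_rotvec()).round(2))
im=get_image('wrist');np.savez('w4.npz',position=s['position'],ee_rot=s['ee_rot'])
cv2.imwrite('pics/w4.png',im[:,:,::-1])
print(proj('wrist',[.587,-.17,.117],s))
E
```

```text
clock: 11.1
position: [0.5202, -0.1861, 0.2285]
ee_rot: [-3.083, -0.115, -0.203]
force: [-0.5, -0.0, -0.3]
width: 0.007
gripper_force: 0.0
[ 0.692  0.291 -0.481  1.795  0.061  0.974 -1.291] [ 0.1  -0.03  0.05  0.07 -0.04 -0.05  0.13] [ 2.73  7.58 -2.78]
[315.01714797 121.8784262 ]
```

View pics/w4.png

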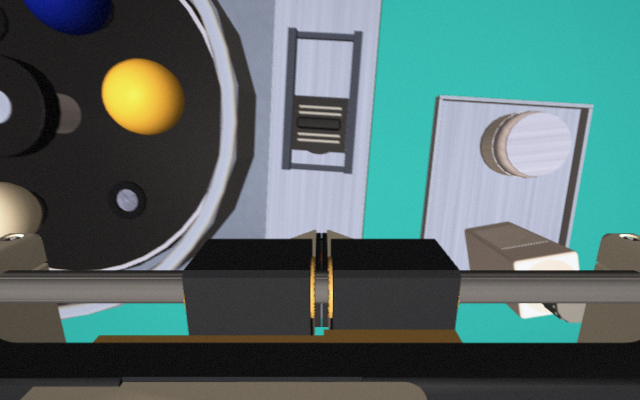

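Tab rib at about (319,122), rails at columns ~289 and ~350, button hidden; tin and bottle still standing.

Run:
```python
from h import *
s=np.load('w4.npz')
for n,p,z in(("tab",(319,121),.117),("rib lo",(319,130),.115),("rib up",(319,113),.117),("plate lo",(319,152),.101),("plate hi",(322,97),.101),("railTL",(292,30),.101),("railTR",(358,33),.101),("railBL",(287,170),.101),("railBR",(348,172),.101)):
    print(n,ray('wrist',p,z,s).round(4))
T=ray('wrist',(319,121),.117,s)
P=np.array([T[0]-.035,T[1],.14]);print(P);plan(P,tool(1.5,0),3)
```

```text
tab [ 0.5879 -0.1732  0.117 ]
rib lo [ 0.5808 -0.1736  0.115 ]
rib up [ 0.5943 -0.1727  0.117 ]
plate lo [ 0.5626 -0.1743  0.101 ]
plate hi [ 0.6091 -0.1733  0.101 ]
railTL [ 0.6611 -0.1442  0.101 ]
railTR [ 0.6623 -0.1989  0.101 ]
railBL [ 0.5448 -0.1475  0.101 ]
railBR [ 0.5474 -0.2009  0.101 ]
[ 0.55294144 -0.17317847  0.14      ]
rows 3 turn [-0.0157 -0.044   0.0151] deg 2.8
[0.008, -0.0031, 0.0308]
[0.0092, -0.0037, 0.0304]
[0.0105, -0.0043, 0.0299]
```

```bash
python3 -m pendant '[0.008,-0.0031,0.0308,-0.0157,-0.044,0.0151,0,0.0092,-0.0037,0.0304,-0.0157,-0.044,0.0151,0,0.0105,-0.0043,0.0299,-0.0157,-0.044,0.0151,0,0,0,0,0,0,0,0,0,0,0,0,0,0,0]' 30
python3 - <<'E'
from h import *
s=observe();M=R.from_rotvec(s['ee_rot']).as_matrix();print(s['joints'].round(3),s['position'],np.degrees(R.from_matrix(tool(1.5,0).T@M).as_rotvec()).round(2))
print(M.T@(np.array([.556,-.1735,.117])-s['position']))
E
```

```text
clock: 11.78
position: [0.5505, -0.1784, 0.1406]
ee_rot: [3.141, 0.028, 0.001]
force: [0.4, -1.1, -0.2]
width: 0.003
gripper_force: 0.0
[ 0.513  0.469 -0.409  1.755  0.221  0.963 -1.536] [ 0.55049419 -0.17836774  0.14055863] [-0.05  0.03  0.49]
[ 0.00558017 -0.00479103  0.02355686]
```

```bash
python3 -m pendant '[0.005,-0.0048,0.01,0,0,0,0,0,0,0.0085,0,0,0,0,0,0,0.005,0,0,0,0,0,0,0,0,0,0,0]'
python3 -m pendant '[0.008,0,0,0,0,0,0,0.008,0,0,0,0,0,0,0.008,0,0,0,0,0,0,0,0,0,0,0,0,0]'
```

```text
clock: 12.28
position: [0.5559, -0.1723, 0.116]
ee_rot: [3.141, 0.03, -0.001]
force: [-0.4, 0.2, 0.1]
width: 0.006
gripper_force: 0.0
clock: 12.78
position: [0.5812, -0.1715, 0.1164]
ee_rot: [3.141, 0.03, 0.001]
force: [-0.9, -0.0, -0.3]
width: 0.005
gripper_force: 0.0
```

```bash
python3 -m pendant '[0.008,0,0,0,0,0,0,0.008,0,0,0,0,0,0,0.008,0,0,0,0,0,0,0.004,0,0,0,0,0,0,0,0,0,0,0,0,0]'
```

```text
clock: 13.4
position: [0.6086, -0.1711, 0.1163]
ee_rot: [3.141, 0.03, -0.0]
force: [-0.5, -0.3, -0.4]
width: 0.007
gripper_force: 0.0
```

```bash
python3 -m pendant '[0.004,0,0,0,0,0,0,0.004,0,0,0,0,0,0,0.002,0,0,0,0,0,0]'; python3 -m pendant '[0.002,0,0,0,0,0,0,0.001,0,0,0,0,0,0]'
```

```text
clock: 13.78
position: [0.6186, -0.171, 0.1165]
ee_rot: [3.141, 0.03, 0.0]
force: [-0.3, 0.7, -0.3]
width: 0.004
gripper_force: 0.0
clock: 14.02
position: [0.6214, -0.1709, 0.1165]
ee_rot: [3.141, 0.03, 0.0]
force: [1.3, 0.4, 0.3]
width: 0.003
gripper_force: 0.0
```

Not at a stop yet; a look to see whether the cover is moving.

Run:
```python
from h import *
s=observe();im=get_image('wrist');np.savez('w5.npz',position=s['position'],ee_rot=s['ee_rot']);b=get_image('scene')
cv2.imwrite('pics/w5.png',np.vstack([cv2.resize(im[0:400,160:480,::-1],(480,600))[:320],cv2.resize(b[170:240,230:350,::-1],(480,280),interpolation=3)]))
```

```text
(no output)
```

View pics/w5.png

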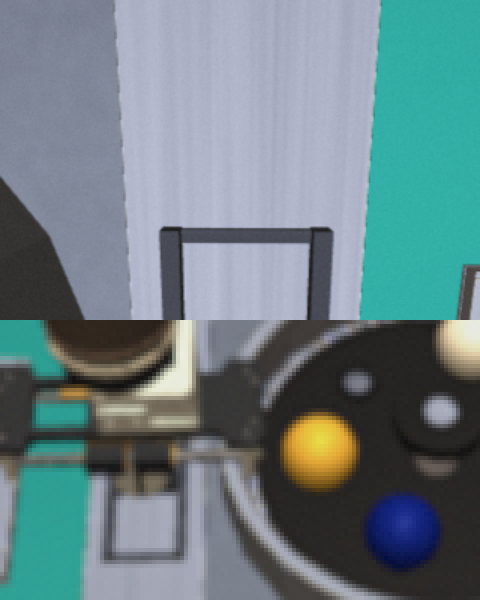

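Run:
```python
from h import *
s=np.load('w5.npz')
for x in(.61,.62,.63,.64,.655,.66):
    q=proj('wrist',[x,-.172,.101],s);t=proj('scene',[x,-.172,.101]);print(x,q.round(0),((q-[160,0])*1.5).round(0),((t-[230,170])*4+[0,320]).round(0))
print(proj('wrist',s['position'],s))
im=get_image('wrist');cv2.imwrite('pics/w6.png',cv2.resize(im[130:300,220:420,::-1],None,fx=3,fy=3,interpolation=3))
```

```text
0.61 [324. 248.] [246. 371.] [147. 492.]
0.62 [325. 231.] [247. 347.] [146. 503.]
0.63 [325. 215.] [248. 322.] [145. 514.]
0.64 [325. 198.] [248. 296.] [144. 525.]
0.655 [326. 171.] [249. 256.] [143. 542.]
0.66 [326. 162.] [249. 243.] [143. 548.]
[323.02350161 239.7803411 ]
```

View pics/w6.png

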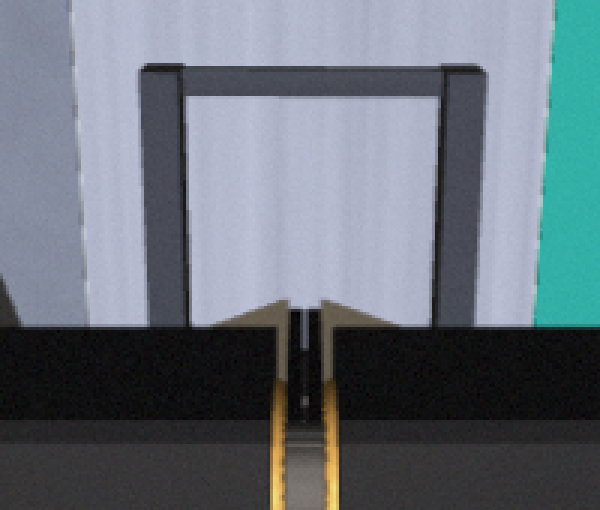

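The end of the frame is bare silver at (305,200), so the cover is not ahead of the fingers: they passed over it, or it was left behind. Rising and measuring numerically from the w4 viewpoint.

```bash
python3 -m pendant '[0,0,-0.03,0,0,0,0,-0.03,0,-0.04,0,0,0,0,-0.04,0,-0.04,0,0,0,0,-0.03,0,0,0,0,0,0,0,0,0,0,0,0,0]'
python3 - <<'E'
from h import *
s=observe();im=get_image('wrist');np.savez('w7.npz',position=s['position'],ee_rot=s['ee_rot']);cv2.imwrite('pics/w7.png',im[:,:,::-1])
a=np.load('w4.npz')
def rect(im,s,z=.101): # rectify plane to 1mm grid, x .54-.67, y -.215..-.135
    P=[[.54,-.135],[.54,-.215],[.67,-.135],[.67,-.215]]
    src=np.float32([proj('wrist',[*p,z],s) for p in P]);dst=np.float32([[0,130],[80,130],[0,0],[80,0]])
    return cv2.warpPerspective(im,cv2.getPerspectiveTransform(src,dst),(81,131))
for n,i,st in(('old',cv2.imread('pics/w4.png')[:,:,::-1],a),('new',im,s)):
    g=cv2.cvtColor(np.ascontiguousarray(rect(i,st)),cv2.COLOR_RGB2GRAY)
    print(n);[print('%.3f'%(.67-r*.003),g[r*3,::5]) for r in range(44)]
E
```

```text
clock: 14.8
position: [0.5197, -0.1734, 0.2273]
ee_rot: [3.139, 0.028, 0.0]
force: [-0.4, 0.3, 1.2]
width: 0.005
gripper_force: 0.0
old
0.670 [189 193 184 190 190 194 186 190 189 183 184 188 185 187 184 188 165]
0.667 [189 193 184 190 189 193 186 192 190 185 184 187 187 188 185 187 167]
0.664 [191 189 172 193 191 192 183 192 191 183 184 188 168 127 186 188 167]
0.661 [190 171  79 154 155 147 138 142 132 121 125 117 108  79 185 188 174]
0.658 [190 172  81  80  78  79  78  80  78  78  77  77  74  78 185 192 171]
0.655 [190 174  78 111 119 128 125 133 143 142 148 156 124  78 185 190 172]
0.652 [190 175  79 180 191 194 184 189 192 185 185 188 157  81 188 191 179]
0.649 [192 178  78 180 194 196 187 192 193 185 185 190 157  76 186 192 173]
0.646 [192 177  77 174 194 197 187 192 193 184 188 191 157  78 187 193 178]
0.643 [192 180  80 173 192 197 187 192 192 186 189 189 159  77 188 193 184]
0.640 [192 179  79 176 193 196 187 193 193 186 186 190 163  78 187 194 179]
0.637 [192 186  80 169 193 196 189 192 195 187 189 191 162  80 187 194 181]
0.634 [193 183  77 170 195 197 189 193 192 187 190 1
[... 4925 characters left out ...]
 80 189 197 190]
0.565 [193 192  81  67  71  74  59  55  56  64  90  94  77  81 189 197 179]
0.562 [196 193  82 194 197 202 190 184 185 192 197 192 145  81 189 197 174]
0.559 [195 193  82 193 198 203 191 197 198 192 197 192 143  81 189 197 166]
0.556 [195 191  81 194 198 202 190 196 198 192 196 193 148  81 190 197 167]
0.553 [196 193  81 114 107 101  90  91  88  87  92  92  80  82 189 198 179]
0.550 [195 193  81  82  82  84  82  84  83  81  81  83  77  81 189 198 194]
0.547 [196 192  96 189 190 199 188 195 195 189 195 192 184 149 191 197 189]
0.544 [197 192 194 201 199 202 192 197 197 194 198 194 187 193 191 197 182]
0.541 [196 192 193 202 198 203 193 197 195 193 198 193 187 195 191 199 181]
```

Run:
```python
from h import *
s1=np.load('w1.npz');s4=np.load('w4.npz');s7=np.load('w7.npz')
# plate corners (low/high edge) assumed z -> predicted in w1, scene, side
for z in(.085,.095,.101,.109,.117):
    a=ray('wrist',(319,121),z,s4);print(z,a.round(4),proj('wrist',a,s1).round(1),proj('scene',a).round(1),proj('side',a).round(1))
g=cv2.imread('pics/w1.png',0);print(g[205:262:2,446:512:2])
```

```text
0.085 [ 0.5899 -0.1715  0.085 ] [474.9 221.7] [267.7 210.3] [324. 181.]
0.095 [ 0.5892 -0.172   0.095 ] [478.8 223.2] [267.2 208.4] [324.2 178.6]
0.101 [ 0.5889 -0.1724  0.101 ] [481.3 224.2] [266.9 207.3] [324.3 177.1]
0.109 [ 0.5883 -0.1728  0.109 ] [484.6 225.5] [266.5 205.7] [324.5 175.1]
0.117 [ 0.5878 -0.1732  0.117 ] [488.1 226.9] [266.1 204.2] [324.6 173.1]
[[184 182 183 188 185 180  86  30  56  74  74  75  47  38  42  35  39  36
   41  44  46 147 184 186 182 186 184 178 179 180 179 180 185]
 [182 183 188 182 182 117  29  48  74  76  76  53  36  41  41  79 152  48
   37  40  34  43 129 182 187 189 182 180 182 183 179 185 184]
 [182 184 184 180 143  28  44  75  76  72  62  35  42  36  63  42  80 164
   71  37  37  40  40  97 186 184 178 180 181 182 184 186 180]
 [182 187 185 162  37  38  73  73  71  68  33  42  43  40 119 143  40  61
  156  95  37  38  37  38  77 179 178 182 184 185 185 183 180]
 [184 184 167  45  33  68  75  74  74  36  38  38  39  35  41  90 161  61
   46 140 128  37  37  40  35  56 158 178 184 183 184 176 180]
 [179 180  65  31  62  72  74  76  43  40  39  
[... 2541 characters left out ...]
6  16  16  17]
 [126 129 127 128 127 128 124 127 128 126 125 124 127 127 138 176 174  59
   39  40  60  75  72  74 149 148  17  16  16  16   8  13   6]
 [126 129 127 125 126 124 128 129 126 128 129 130 125 126 123 134 119  32
   28  49  73  74  71 132 185 110  12   8  12  14  15  16  21]
 [127 130 127 125 128 126 125 128 129 126 124 127 125 124 127 128 124  37
   42  71  70  75 111 186 186  42  17  11   8  36  50  52  54]
 [124 126 127 129 127 126 127 125 128 124 127 127 130 128 127 127 124 126
   82  76  74  95 183 183 181  16  13  19  40  64  59  62  63]
 [127 126 128 126 126 126 130 127 126 125 128 127 125 128 128 127 124 126
  121  96  83 175 186 183 162  16  17  40  63  60  60  62  66]]
```

```bash
python3 -m pendant '[0.0385,0,0.04,0,0,0,0,0.03,0,0.04,0,0,0,0,0,0,0.008,0,0,0,0,0,0,0,0,0,0,0]'
python3 -m pendant '[0,0,0.005,0,0,0,0,0,0,0,0,0,0,0]'
python3 -m pendant '[0,0,0.003,0,0,0,0,0,0,0,0,0,0,0]'
python3 -m pendant '[0,0,0.003,0,0,0,0,0,0,0,0,0,0,0]'
```

```text
clock: 15.35
position: [0.5896, -0.1711, 0.1375]
ee_rot: [3.141, 0.031, -0.003]
force: [-0.2, 0.0, 0.6]
width: 0.002
gripper_force: 0.0
clock: 15.6
position: [0.5898, -0.1719, 0.1343]
ee_rot: [3.14, 0.029, 0.002]
force: [0.3, -0.1, 0.4]
width: 0.007
gripper_force: 0.0
clock: 15.85
position: [0.5897, -0.1717, 0.1306]
ee_rot: [3.14, 0.029, 0.0]
force: [-0.1, 0.3, -0.7]
width: 0.004
gripper_force: 0.0
clock: 16.1
position: [0.5897, -0.1715, 0.1272]
ee_rot: [3.141, 0.03, -0.001]
force: [-0.4, -1.2, -0.4]
width: 0.007
gripper_force: 0.0
```

```bash
for i in 1; do python3 -m pendant '[0,0,0.0015,0,0,0,0,0,0,0,0,0,0,0]' | grep -E 'pos|force:'; done
python3 -m pendant '[0,0,0.0015,0,0,0,0,0,0,0,0,0,0,0]' | grep -E 'pos|force:'
python3 -m pendant '[0,0,0.0015,0,0,0,0,0,0,0,0,0,0,0]' | grep -E 'pos|force:'
python3 -m pendant '[0,0,0.0015,0,0,0,0,0,0,0,0,0,0,0]' | grep -E 'pos|force:'
```

```text
position: [0.5898, -0.1715, 0.1258]
force: [-0.1, 0.0, 0.0]
gripper_force: 0.0
position: [0.5898, -0.1715, 0.1244]
force: [-0.6, 0.2, -1.1]
gripper_force: 0.0
position: [0.5898, -0.1716, 0.1228]
force: [0.1, 1.3, -0.7]
gripper_force: 0.0
position: [0.5898, -0.1715, 0.1213]
force: [-0.1, -0.5, 0.4]
gripper_force: 0.0
```

```bash
python3 -m pendant '[0,0,0.0015,0,0,0,0,0,0,0,0,0,0,0]' | grep -E 'pos|force:'
python3 -m pendant '[0,0,0.0015,0,0,0,0,0,0,0,0,0,0,0]' | grep -E 'pos|force:'
python3 -m pendant '[0,0,0.0015,0,0,0,0,0,0,0,0,0,0,0]' | grep -E 'pos|force:'
python3 - <<'E'
from h import *
s=observe();print(s['joints'].round(3),s['position'],s['width'])
im=get_image('wrist');cv2.imwrite('pics/w8.png',im[:,:,::-1]);np.savez('w8.npz',position=s['position'],ee_rot=s['ee_rot'])
g=cv2.cvtColor(im,cv2.COLOR_RGB2GRAY);print(g[150:246:3,270:380:5])
for z in(.101,.117):
  for x in(.588,.61): print(x,z,proj('wrist',[x,-.1735,z],s).round(0))
for d in (0,.011):print('tip',proj('wrist',s['position']-[0,0,d],s).round(0))
E
```

```text
position: [0.5898, -0.1716, 0.1198]
force: [-0.6, 0.2, 0.8]
gripper_force: 0.0
position: [0.5897, -0.1715, 0.1183]
force: [-0.2, -0.3, 0.6]
gripper_force: 0.0
position: [0.5897, -0.1716, 0.1168]
force: [-0.3, 0.2, 0.1]
gripper_force: 0.0
[ 0.467  0.546 -0.398  1.688  0.25   0.957 -1.575] [ 0.58974937 -0.17156073  0.11681861] 0.0032571865515078464
[[ 80  83  71 193 198 197 200 201 192 194 197 195 198 193 189 192 197 198
  190 192  79  81]
 [ 82  83  49 194 197 197 200 201 189 194 198 195 201 192 193 195 198 197
  191 177  83  82]
 [ 81  85  49 196 200 196 203 201 192 196 197 196 197 190 189 192 196 197
  192 176  81  81]
 [ 82  86  49 195 199 196 201 201 189 196 199 193 199 192 192 193 198 197
  190 163  81  82]
 [ 81  81  29 193 197 196 201 201 190 194 197 196 200 190 191 194 201 197
  193 163  81  81]
 [ 81  82  27 195 196 197 202 200 192 191 197 196 200 190 191 194 199 197
  194 161  78  83]
 [ 81  77  29 197 197 198 204 199 190 195 199 197 199 190 192 194 202 194
  194 160  81  81]
 [ 82  82  23 196 199 199 200 200 190 192 197 196 201 190 194 192 202 193
  192 154  82  83]
 [ 87  
[... 1651 characters left out ...]
39  46  78  81]
 [ 80  79  71  50  45  18  19  20  19  19  19  24  24  26  25  22  17  41
   44  49  79  83]
 [ 78  83  72  48  44  12  13  17  80  89   6  11  94  10  17   9  14  29
   39  53  82  80]
 [ 77  80  73  45  42   0  28 102 103  91  15  12 100 102  85  11  11  15
   41  47  82  80]
 [ 79  82  73  43  21  98 101 102 100  89   8  14 102  98 101 100  61  15
   42  55  80  79]
 [ 20  14  16  15  14  13  14  17  17  82  24  10  80  15  14  15  15  20
   18  17  19  16]
 [ 13  13  15  22  19  18   8  17  16  80  25  16  82  15  22  13  14  19
   13  25  17  15]]
0.588 0.101 [326. 232.]
0.61 0.101 [327. 194.]
0.588 0.117 [327. 243.]
0.61 0.117 [328. 203.]
tip [323. 240.]
tip [323. 232.]
```

```bash
python3 -m pendant '[0,0,0.002,0,0,0,0,0,0,0,0,0,0,0]' | grep -E 'pos|force:'
python3 -m pendant '[0,0,0.0015,0,0,0,0,0,0,0,0,0,0,0]' | grep -E 'pos|force:'
```

```text
position: [0.5897, -0.1715, 0.1148]
force: [0.3, -0.6, 0.3]
gripper_force: 0.0
position: [0.5898, -0.1715, 0.1133]
force: [-0.5, -0.3, 0.1]
gripper_force: 0.0
```

```bash
python3 -m pendant '[0,0,0.0015,0,0,0,0,0,0,0,0,0,0,0]' | grep -E 'pos|force:'
```

```text
position: [0.5897, -0.1715, 0.1118]
force: [0.4, -0.3, -1.0]
gripper_force: 0.0
```

```bash
python3 -m pendant '[0,0,0.0015,0,0,0,0,0,0,0,0,0,0,0]' | grep -E 'pos|force:'
python3 -m pendant '[0,0,0.001,0,0,0,0,0,0,0,0,0,0,0]' | grep -E 'pos|force:'
python3 -m pendant '[0,0,0.001,0,0,0,0,0,0,0,0,0,0,0]' | grep -E 'pos|force:'
```

```text
position: [0.5898, -0.1716, 0.1103]
force: [-0.2, 0.1, -0.4]
gripper_force: 0.0
position: [0.5898, -0.1716, 0.1094]
force: [-1.0, 1.0, 0.2]
gripper_force: 0.0
position: [0.5898, -0.1716, 0.1084]
force: [0.4, -1.1, -0.8]
gripper_force: 0.0
```

```bash
python3 -m pendant '[0,0,0.001,0,0,0,0,0,0,0,0,0,0,0]' | grep -E 'pos|force:'
python3 -m pendant '[0,0,0.001,0,0,0,0,0,0,0,0,0,0,0]' | grep -E 'pos|force:'
python3 - <<'E'
from h import *
s=observe();im=get_image('wrist');cv2.imwrite('pics/w9.png',im[:,:,::-1])
g=cv2.cvtColor(im,cv2.COLOR_RGB2GRAY);print(s['clock']);print(g[186:244:2,285:365:4])
for z in(.101,.117):
  for x in(.5815,.592,.61): print(x,z,proj('wrist',[x,-.1735,z],s).round(0))
E
```

```text
position: [0.5898, -0.1716, 0.1074]
force: [0.3, -0.3, 0.2]
gripper_force: 0.0
position: [0.5898, -0.1716, 0.1064]
force: [-0.1, 0.1, -0.4]
gripper_force: 0.0
19.9
[[189 194 193 198 203 195 191 188 194 197 193 196 196 191 189 191 194 196
  193 191]
 [189 197 195 200 203 197 188 186 194 195 193 196 194 188 190 195 195 194
  193 188]
 [190 195 196 199 203 195 190 186 192 196 193 197 194 189 187 194 194 195
  191 191]
 [192 196 196 199 202 196 191 185 194 197 193 198 195 187 188 193 195 195
  192 188]
 [191 198 196 197 200 195 192 189 196 197 194 195 197 187 191 194 197 196
  189 190]
 [190 197 194 195 205 195 187 187 193 198 193 198 195 187 190 190 194 194
  192 190]
 [190 198 196 199 202 196 190 186 195 195 193 198 195 189 190 190 198 196
  193 190]
 [ 18  25  21  16  15  20  20  15  21  24  28  27  24  24  26  25  18  15
   18  19]
 [ 48  49  50  49  50  53  53  47  47  49  49  48  47  46  48  44  48  46
   50  42]
 [ 51  48  49  50  47  51  54  46  47  48  52  47  47  49  49  46  44  45
   43  44]
 [ 50  49  49  52  48  51  52  51  51  49  47  51  47  49  43  46  43  48
   44  43]
 
[... 973 characters left out ...]
42  46  89  46  44  38  44  45  40
   38  39]
 [ 48  48  45  46  46  59  94  98  37  45  35 100  95  47  44  41  38  41
   45  42]
 [ 44  45  44  49  78  99 100  97  14  29  12  98  99 102  79  41  45  45
   41  43]
 [ 44  44   8  90  99 101 101  98  11   9  13 102 101 101  99  90  17   8
   42  40]
 [ 38  42  75  80  83  81  80  99  13  14  12  99  79  79  83  82  77  41
   29  35]
 [ 15  14  16  17  19  17  14  99  11  10  13 101  14  17  11  14  18  19
   14  18]
 [ 19  23  23  17  19  16  20  98  13  17  16  98  15  20  17  13  19  14
   19  20]]
0.5815 0.101 [326. 250.]
0.592 0.101 [327. 232.]
0.61 0.101 [327. 200.]
0.5815 0.117 [327. 264.]
0.592 0.117 [327. 244.]
0.61 0.117 [328. 209.]
```

```bash
for k in a; do python3 -m pendant '[0,0,0.001,0,0,0,0,0,0,0,0,0,0,0]' | grep -E 'pos|^force:'; done
python3 -m pendant '[0,0,0.001,0,0,0,0,0,0,0,0,0,0,0]' | grep -E 'pos|^force:'
python3 -m pendant '[0,0,0.001,0,0,0,0,0,0,0,0,0,0,0]' | grep -E 'pos|^force:'
```

```text
position: [0.5904, -0.1715, 0.1061]
force: [-0.6, -0.1, 5.6]
position: [0.5911, -0.1716, 0.106]
force: [-0.5, 0.3, 11.0]
position: [0.592, -0.1716, 0.1059]
force: [0.1, 0.1, 15.9]
```

Contact only at TCP z=0.106, so the real fingertips sit about 22 mm further back than taken. I'll redo the push with that correction.

```bash
python3 -m pendant '[0,0,-0.015,0,0,0,0,-0.018,-0.001,0,0,0,0,0,-0.018,-0.001,0,0,0,0,0,0,0,0.012,0,0,0,0,0,0,0.011,0,0,0,0,0,0,0,0,0,0,0]'
python3 -m pendant '[0.006,0,0,0,0,0,0,0.006,0,0,0,0,0,0,0.006,0,0,0,0,0,0]'
```

```text
clock: 21.45
position: [0.5535, -0.17, 0.0941]
ee_rot: [3.141, 0.03, -0.003]
force: [-0.3, -0.1, -0.4]
width: 0.007
gripper_force: 0.0
clock: 21.82
position: [0.5727, -0.1698, 0.0957]
ee_rot: [3.141, 0.03, 0.001]
force: [-0.1, 0.0, 0.1]
width: 0.003
gripper_force: 0.0
```

```bash
python3 -m pendant '[0.006,0,0,0,0,0,0,0.006,0,0,0,0,0,0,0.006,0,0,0,0,0,0]' | grep -E 'pos|^force:'
python3 -m pendant '[0.006,0,0,0,0,0,0,0.006,0,0,0,0,0,0,0.006,0,0,0,0,0,0]' | grep -E 'pos|^force:'
python3 -m pendant '[0.004,0,0,0,0,0,0]' | grep -E 'pos|^force:'
```

```text
position: [0.59, -0.1696, 0.0954]
force: [-2.3, 0.3, 1.4]
position: [0.6082, -0.1693, 0.0954]
force: [-2.2, -0.0, 1.2]
position: [0.6122, -0.1693, 0.0954]
force: [-1.8, -0.2, 1.2]
```

Pushing at ~2 N now. Creep to the end stop.

```bash
python3 -m pendant '[0.003,0,0,0,0,0,0,0.002,0,0,0,0,0,0]' | grep -E 'pos|^force:'
python3 -m pendant '[0.002,0,0,0,0,0,0,0.001,0,0,0,0,0,0]' | grep -E 'pos|^force:'
python3 -m pendant '[0.001,0,0,0,0,0,0,0.001,0,0,0,0,0,0]' | grep -E 'pos|^force:'
```

```text
position: [0.6136, -0.1692, 0.0951]
force: [-17.5, 0.6, 13.9]
position: [0.6136, -0.1693, 0.095]
force: [-26.3, 0.9, 20.4]
position: [0.6137, -0.1693, 0.0949]
force: [-33.1, 1.4, 26.9]
```

```bash
python3 -m pendant '[-0.01,0,-0.002,0,0,0,0,0,0,-0.04,0,0,0,0,-0.04,0,-0.045,0,0,0,0,-0.045,0,-0.045,0,0,0,0,0,0,0,0,0,0,0]'
python3 - <<'E'
from h import *
s=observe();im=get_image('wrist');np.savez('w10.npz',position=s['position'],ee_rot=s['ee_rot']);cv2.imwrite('pics/w10.png',im[:,:,::-1])
P=[[.54,-.135],[.54,-.215],[.67,-.135],[.67,-.215]]
src=np.float32([proj('wrist',[*p,.101],s) for p in P]);dst=np.float32([[0,130],[80,130],[0,0],[80,0]])
r=cv2.warpPerspective(np.ascontiguousarray(im),cv2.getPerspectiveTransform(src,dst),(81,131))
for i in range(0,131,2):print('%.3f'%(.67-i*.001),r[i,14:66:6].max(1),r[i,38])
E
```

```text
clock: 24.08
position: [0.5278, -0.1713, 0.2308]
ee_rot: [3.138, 0.028, 0.01]
force: [1.5, -0.0, -0.5]
width: 0.003
gripper_force: 0.0
0.670 [208 209 209 210 209 202 205 204 209] [183 189 209]
0.668 [208 209 210 211 209 202 206 203 208] [184 189 209]
0.666 [210 208 210 211 209 203 208 204 209] [182 188 209]
0.664 [208 211 211 210 211 202 207 203  95] [185 190 211]
0.662 [151 139 131 117 111 105 104 100  88] [ 95  99 111]
0.660 [89 90 90 90 91 89 90 90 88] [77 81 91]
0.658 [91 83 81 79 76 72 71 67 89] [65 68 76]
0.656 [184 194 205 204 204 200 205 204  89] [179 184 204]
0.654 [211 213 211 211 210 204 209 206  88] [185 191 210]
0.652 [205 205 203 203 205 188 181 159  89] [180 184 205]
0.650 [56 56 55 57 54 54 54 56 87] [54 54 53]
0.648 [57 57 56 56 56 59 56 57 89] [56 54 52]
0.646 [58 54 57 54 56 59 56 56 88] [56 53 52]
0.644 [ 58  81  80  86  90  98 107  57  88] [90 86 81]
0.642 [ 55 182 170 164 156 149 145  56  88] [156 151 141]
0.640 [55 58 59 57 57 56 57 58 89] [57 55 53]
0.638 [ 59 166 173 182 190 188 190  57  90] [190 181 168]
0.636 [59 90 87 84 75 66 63 56 89] [75 70 70]
0.634 [5
[... 1898 characters left out ...]
 127 214 211  86] [59 55 55]
0.562 [152 217 220 204 191 209 214 212  86] [168 171 191]
0.560 [153 217 219 209 211 208 217 212  85] [188 193 211]
0.558 [152 214 219 209 214 211 213 210  91] [187 192 214]
0.556 [155 218 220 210 212 210 214 211  86] [186 190 212]
0.554 [139 193 188 172 168 167 164 149  87] [148 152 168]
0.552 [78 92 94 94 94 94 93 93 84] [78 82 94]
0.550 [76 93 92 90 90 93 92 91 83] [77 80 90]
0.548 [103 153 166 167 177 187 199 198  89] [154 159 177]
0.546 [203 217 220 207 211 210 215 214 206] [185 190 211]
0.544 [217 216 219 210 211 212 216 211 212] [184 190 211]
0.542 [217 216 220 211 211 211 217 213 213] [186 191 211]
0.540 [216 217 220 210 212 212 215 212 212] [185 192 212]
```

Cover has moved to a hard stop (plate rear edge at x≈0.605; it started ~4 mm ajar) and the button is wholly clear, centred about (0.5825, −0.173). Pressing.

```bash
python3 - <<'E'
from h import *
s=observe();plan(np.array([.5825,-.173,.1]),tool(1.5,0),4)
E
python3 -m pendant '[0.0137,0,0.0327,0,0,0,0,0.0137,0,0.0327,0,0,0,0,0.0137,0,0.0327,0,0,0,0,0.0137,0.0015,0.0327,0,0,0,0,0,0,0,0,0,0,0]'
```

```text
rows 4 turn [ 0.0007 -0.0011 -0.002 ] deg 0.1
[0.0134, 0.0006, 0.0323]
[0.0134, 0.0007, 0.0322]
[0.0135, 0.0007, 0.0322]
[0.0135, 0.0008, 0.0322]
clock: 24.75
position: [0.5815, -0.1701, 0.092]
ee_rot: [-3.14, -0.032, 0.008]
force: [-0.8, 1.2, 0.4]
width: 0.005
gripper_force: 0.0
```

```bash
python3 -m pendant '[0.001,0.003,0,0,0,0,0,0,0,0.004,0,0,0,0,0,0,0.002,0,0,0,0,0,0,0,0,0,0,0]' | grep -E 'pos|^force:'
python3 -m pendant '[0,0,0.0015,0,0,0,0,0,0,0,0,0,0,0]' | grep -E 'pos|^force:'
python3 -m pendant '[0,0,0.001,0,0,0,0,0,0,0,0,0,0,0]' | grep -E 'pos|^force:'
python3 -m pendant '[0,0,0.001,0,0,0,0,0,0,0,0,0,0,0]' | grep -E 'pos|^force:'
```

```text
position: [0.5835, -0.1743, 0.0902]
force: [-0.1, 0.8, 0.0]
position: [0.5835, -0.1742, 0.0884]
force: [-0.2, 0.2, -0.4]
position: [0.5835, -0.1742, 0.0873]
force: [-0.7, -0.7, -0.3]
position: [0.5834, -0.1742, 0.0862]
force: [0.8, -0.9, -0.1]
```

```bash
python3 -m pendant '[0,0,0.0015,0,0,0,0,0,0,0,0,0,0,0]' | grep -E 'pos|^force:'
python3 -m pendant '[0,0,0.0015,0,0,0,0,0,0,0,0,0,0,0]' | grep -E 'pos|^force:'
python3 -m pendant '[0,0,0.0015,0,0,0,0,0,0,0,0,0,0,0]' | grep -E 'pos|^force:'
python3 -m pendant '[0,0,0.001,0,0,0,0,0,0,0,0,0,0,0]' | grep -E 'pos|^force:'
```

```text
position: [0.5835, -0.1742, 0.0848]
force: [0.1, 0.1, -0.6]
position: [0.5836, -0.1742, 0.0834]
force: [-1.1, -0.1, 1.5]
position: [0.5836, -0.1742, 0.0819]
force: [-1.0, -0.2, 3.8]
position: [0.5836, -0.1742, 0.0809]
force: [0.5, 0.4, 4.0]
```

```bash
python3 -m pendant '[0,0,0.001,0,0,0,0,0,0,0,0,0,0,0]' | grep -E 'pos|^force:'
python3 -m pendant '[0,0,0.001,0,0,0,0,0,0,0,0,0,0,0]' | grep -E 'pos|^force:'
```

```text
position: [0.5836, -0.1742, 0.0805]
force: [-2.4, 0.2, 9.6]
position: [0.5837, -0.1742, 0.0803]
force: [-6.3, 1.2, 17.0]
```

Bottomed out (17 N). Retract and do a numeric check of the bottle, tin and balls against the earlier side picture.

```bash
python3 -m pendant '[0,0,-0.01,0,0,0,0,0,0,-0.03,0,0,0,0,0,0,-0.04,0,0,0,0,0,0,-0.05,0,0,0,0,-0.04,0,-0.04,0,0,0,0,0,0,0,0,0,0,0]'
python3 - <<'E'
from h import *
a=cv2.imread('pics/s3.png')[300:].astype(int)
b=cv2.resize(get_image('side')[120:260,260:484,::-1],(480,300),interpolation=3).astype(int)
d=np.abs(a-b).max(2)
for n,(x,y,w,h) in dict(bottle=(220,50,36,85),tin=(160,80,38,42),yellow=(80,128,40,35),blue=(20,140,40,38),red=(45,200,45,45),white=(112,187,46,44),cover=(100,105,70,25)).items():
    r=d[y:y+h,x:x+w];print(n,r.mean().round(1),(r>40).mean().round(3))
print(observe()['clock'])
E
```

```text
clock: 28.25
position: [0.5433, -0.1754, 0.2523]
ee_rot: [3.138, 0.028, 0.007]
force: [0.7, -0.4, -0.8]
width: 0.006
gripper_force: 0.0
bottle 3.6 0.0
tin 3.8 0.0
yellow 3.1 0.0
blue 2.9 0.0
red 3.1 0.0
white 3.0 0.0
cover 8.9 0.049
28.3
```

```bash
python3 -c "from cell import sign_off;print(sign_off())"
```

```text
the job is handed in; nothing more can be done
None
```

The bottle is standing upright in the tray, the cover is pushed to its end stop, the button was pressed fully down, the balls and tin are undisturbed, and I handed the job in at about 28 s.

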